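# Size the oranges on the sorting run

## Task

Carry the metal scoop with its three oranges to the high end of the wooden sorting run and tip it mouth-down, low over the feed chute, so that the oranges roll onto the run and each drops through its own gap: small into the first bin, medium into the second, large into the third. Then stand the empty scoop upright on the worktop again, not touching the run, and leave the tumbler, the clear cup and the salt jar where they are.

Things in the scene. Friction and masses are not known exactly. Their poses are not given: they have to be found in the camera images.
- grader: Sorting run, pale wood, fixed, on low feet, base 454 x 162 mm. Origin: centre of the underside; x runs downhill from head to foot, z up. Two 8 mm steel rods slope down 12 degrees between cheeks 112 mm apart inside, 32 mm higher than the rods (guard rods 58 mm further on). An orange rolls along the rods and falls through where the gap exceeds it; from high up it jumps too far.
- feed (a point): Middle of the inner face of the head wall, at the rods' height there, 161 mm above the worktop; 195 mm from the run's origin along its -x. From here 70 mm of V-shaped wooden feed chute fall to the rods; its V bottom is at about this height. The head wall is 12 mm thick, its top 12 mm above this point. Hold the scoop's lip 10 to 25 mm inside the wall and 25 to 45 mm above this point while tipping.
- first_bin (a point): Centre of the floor of the first bin, nearest the head, under 116 mm of run where the rods are 60 mm apart; axes as the run's. 112 mm wide inside; the floor is 12 mm above the run's origin.
- second_bin (a point): Centre of the floor of the second bin, 105 mm long, 112 mm wide, under the 75 mm gap.
- third_bin (a point): Centre of the floor of the third bin, at the foot, 99 mm long, 112 mm wide, under the 92 mm gap.
- scoop: Sheet-metal trough scoop, loose, 0.28 kg (0.8 kg loaded), 248 x 96 mm (104 over the bail), walls 45 mm high. Origin: centre of its underside; x points to the mouth, z up. The mouth has only a 5 mm lip; two 2 mm ribs part the oranges. An orange at rest at the lip rolls over it once the mouth points down about 30 (large) to 36 (small) degrees; 42 degrees empties it.
- bar (a point): Centre of the wooden bar of the scoop's bail, 118 mm above its underside, over its middle. The bar is 16 mm thick along the scoop's x, 24 mm high, 104 mm long across the scoop: grasp it from above, fingers closing along the scoop's x. The oranges' tops reach up to 87 mm above the underside, 19 mm below the bar.
- lip (a point): Middle of the top edge of the scoop's lip at the mouth: 124 mm ahead of the scoop's origin, 8 mm above its underside.
- small_orange: Orange, 54 mm across; origin at its centre. All three are alike in colour and lie in a row in the scoop, in any order.
- medium_orange: Orange, 68 mm across; origin at its centre.
- large_orange: Orange, 84 mm across; origin at its centre.
- tumbler: Bystander: pale blue plastic tumbler, 72 mm across, 122 mm high; origin under its centre. The right-hand worktop is 4 mm higher than the left.
- clear_cup: Bystander: thin clear plastic cup, 96 mm across, 89 mm high; origin under its centre.
- salt_jar: Bystander: glass jar of salt with a wooden lid, 97 mm across, 134 mm high; origin under its centre.
Not all that is in view belongs to the job. What is shaped like the small_orange but blue or purple is not meant. Leave any green look-alike of the large_orange alone.

How it is judged:
On the way, in this order (a step that is already met when the one before it is completed fails the run):
1. the scoop is lifted off the worktop with all three oranges in it (height (world z) of scoop above 0.08 m and angle between scoop's own z axis and vertical below 0.3 rad and x of small_orange in the frame of scoop between -0.13 and 0.13 m and y of small_orange in the frame of scoop between -0.05 and 0.05 m and z of small_orange in the frame of scoop between 0 and 0.07 m and x of medium_orange in the frame of scoop between -0.13 and 0.13 m and y of medium_orange in the frame of scoop between -0.05 and 0.05 m and z of medium_orange in the frame of scoop between 0 and 0.07 m and x of large_orange in the frame of scoop between -0.13 and 0.13 m and y of large_orange in the frame of scoop between -0.05 and 0.05 m and z of large_orange in the frame of scoop between 0 and 0.07 m), for 0.2 s.
2. the scoop is tipped by more than 20 degrees with its lip over the feed chute (angle between scoop's own z axis and vertical above 0.35 rad and horizontal distance between lip and feed below 0.08 m and z of lip in the frame of feed above 0 m), for 0.1 s.
At the end, for the whole second after the job is handed in: Small, medium and large orange lie still on the floor of the first, second and third bin (centre within 12 mm of its resting height); the empty scoop stands upright (5 degrees) and still on the worktop, not touching the run; tumbler, cup and jar upright within 30 mm of their places (x of small_orange in the frame of first_bin between -0.058 and 0.058 m and y of small_orange in the frame of first_bin between -0.056 and 0.056 m and z of small_orange in the frame of first_bin below 0.039 m and linear speed of each of small_orange, medium_orange, large_orange below 0.03 m/s and x of medium_orange in the frame of second_bin between -0.0525 and 0.0525 m and y of medium_orange in the frame of second_bin between -0.056 and 0.056 m and z of medium_orange in the frame of second_bin below 0.046 m and x of large_orange in the frame of third_bin between -0.0495 and 0.0495 m and y of large_orange in the frame of third_bin between -0.056 and 0.056 m and z of large_orange in the frame of third_bin below 0.054 m and angle between scoop's own z axis and vertical below 0.08 rad and height (world z) of scoop between -0.006 and 0.006 m and linear speed of scoop below 0.02 m/s and contact force between scoop and grader below 0.1 N).
It fails at once if the tumbler is pushed more than 30 mm or tipped (distance of tumbler from where it was at the start of the episode above 0.03 m or angle between tumbler's own z axis and vertical above 0.3 rad).
It fails at once if the clear cup is pushed more than 30 mm or tipped (distance of clear_cup from where it was at the start of the episode above 0.03 m or angle between clear_cup's own z axis and vertical above 0.3 rad).
It fails at once if the salt jar is pushed more than 30 mm or tipped (distance of salt_jar from where it was at the start of the episode above 0.03 m or angle between salt_jar's own z axis and vertical above 0.3 rad).
It also fails if it takes over 51 s, if anything falls off the work surface, if the arm or the gripper's body presses on something with over 40 N, if the wrist force passes 120 N, or if a joint passes its speed limit or range.

## Robot

A 6-joint arm with a two-finger parallel gripper is mounted at the origin on a cart in front of the work surface, level with it; the furniture and walls round the work are solid. World frame = base frame: x ahead of the robot, y to its left, z up, the work surface at z = 0. Lengths are in m, angles in rad, forces in N, time in s.
With the tool pointing down it reaches from about 0.225 to 0.875 m from the base axis. Payload 3.4 kg.
Tool frame: the origin (TCP) lies at the very end of the fingers, on their centre line; the grasp point (between the pads) lies 19 mm behind it; z points along the fingers, y is the direction in which the jaws open and shut (so a half turn about z gives the same grasp; the last joint's range is limited). The gripper opens to 85 mm and grips with 20 to 120 N. Pads are 22 mm wide; open, the fingers measure 114 mm over their backs; the gripper's body (76 mm by 85 mm) begins 54 mm behind the grasp point. The pads swing forward as they close: fully open they stand 13 mm farther back than shut.
Start: joints at [1.19, 0.276, 1.505, -0, 1.361, -0.121], TCP at [0.148, 0.556, 0.231] pointing down, gripper open.
Joint ranges: [-2.89, 2.89], [-0.75, 2.08], [0.22, 2.7], [-1.18, 4.32], [0.11, 2.71], [-2.7, 2.7]. Speed limits (rad/s): [2.57, 2.57, 3.14, 3.14, 3.14, 3.14].

## Interface

Orientations are given as a unit quaternion [w, x, y, z].
In Python, from rig import telemetry, imaging, manip, finder gives the robot as it stands.
- The arm moves only by the tool arm_command, never from a script. Its argument "steps" is a list of rows, each a list of 3 entries, a list of its own where there are three numbers: the turn, a rotation vector about the world's x, y, z in rad, then the shift along the world's x, y, z in mm, then the closure in counts, from 0 (fully open) to 255 (shut). In form: [[[rx, ry, rz], [dx, dy, dz], grip], ...]. A call has 1 to 20 rows; each row shifts and turns the commanded pose from where the row before left it; what a row does not reach is not made up. A row lasts 1/8 s, in which the tool goes at most 62.5 mm and 10.7 degrees, less where a joint would pass 70% of its speed; a pose out of reach is approached as far as the arm can. A call is refused whole if a number of a shift passes 62.5 or a number of a turn 0.188, either way. A call with a gripper value outside its range is refused whole. The fingers move at their own pace and stop on an object; "newtons" is the grip in N (left out, the last holds). Time passes only in rows, so rows that do not move let the fingers close. It gives the time, the measured TCP pose, the force and the opening at its end, in the units of the state.
- telemetry.get_state(): the state, without advancing time (a new reading comes with each control period).
- imaging.get_image(name): name is "side" or "top" or "wrist"; returns the picture (400x640x3 uint8, blue, green, red); there is no depth.
- imaging.camera_params(name): a dict with "intrinsics" (3x3 intrinsics, pixels), "D" ([k1, k2, p1, p2, k3] as OpenCV has them; the pictures are not rectified), "R" (3x3) and "t" (3): a world point X has camera coordinates R X + t. Camera axes: x right, y down, z forward; pixel columns grow to the right and rows downward; lengths in m; the calibration is good to about 2 mm. A picture is of the moment at which its call begins: read the wrist's pose just before it. camera_params takes no time and is no camera call; for the wrist camera it gives the pose at the moment of the call.
- manip.sign_off(): hands the job in, once; it reports no verdict.
Trained networks look in the newest picture that a camera, given by its name, has taken for a name from the list of things; names that differ only in an ending like _2 or _b are one class to them, and where a whole thing is asked for, a point or a joint stands for the part that bears it (a point fixed in the world has none). Each returns a list of dicts, best first, with "score" (0 to 1); they miss things now and then, are a little off and sometimes report something else, mostly with a low value. They report only what shows in the picture. A call takes as long as a camera call. They do not tell look-alikes from the thing itself.
- finder.cut_out(camera, thing): "pixels" (400x640 bool, what is visible of it) and "extent" ([left, top, width, height] in pixels, round what is visible of it).
The state is a dict: "clock": time; "qpos": joint angles; "qd": joint speeds; "effort": joint torques, N m; "position": TCP position; "ee_rot": TCP orientation; "contact_force": force on the tool from outside, world axes, zero at the start; "moment": the same for the moment, N m; "width": finger opening in m.
Only numpy, scipy, OpenCV 4.12 (cv2) and the standard library are available. Lean on these libraries where they do the work, as an engineer would, in place of code of your own. Each camera call takes 0.05 s, during which the arm holds its last target.

## Working session

There is one attempt and no reset: what is moved stays moved. The work goes in short steps, Python scripts to look and compute and a tool call to move; the robot and the scene stay as the last step left them, time stands still between calls to the robot, and variables do not carry over. Pictures are saved under pics/ and viewed, and the job is handed in when it is done.

Besides the shell and the picture viewer there is one more tool, called after "Call:" by a JSON object that holds its "api" and its "payload". arm_command: Moves the arm, as the interface text tells. Its arguments: {"type":"object","properties":{"steps":{"type":"array"},"newtons":{"type":"number"}},"required":["steps"]}

```bash
ls; mkdir -p pics; python3 - <<'E'
from rig import telemetry, imaging
import cv2, numpy as np
print(telemetry.get_state())
for n in ("side","top","wrist"):
    im=imaging.get_image(n); cv2.imwrite(f"pics/{n}0.png",im)
    p=imaging.camera_params(n); print(n,{k:np.round(v,4).tolist() for k,v in p.items()})
E
```

```text
pics
{'clock': 0.0, 'qpos': array([ 1.19001621e+00,  2.76634564e-01,  1.50617491e+00,  2.39382231e-05,
        1.36067035e+00, -1.21009586e-01]), 'qd': array([-6.55754368e-04, -6.41764369e-04,  4.32617080e-05, -2.34525989e-04,
       -2.22303767e-03, -3.02363498e-04]), 'effort': array([-1.05488216e-03, -4.16778445e+01, -2.45796007e+01, -3.16848927e-04,
        1.11560643e-02, -3.74022545e-05]), 'position': array([0.14749591, 0.55520766, 0.23040049]), 'ee_rot': array([-2.45602542e-04,  1.29522802e-01,  9.91575995e-01, -9.11139437e-04]), 'contact_force': array([-0.3350142 , -0.49792375,  0.56224415]), 'moment': array([ 0.02802499, -0.03538771, -0.0455693 ]), 'width': 0.08521906544615557}
side {'intrinsics': [[371.1268, 0.0, 327.4536], [0.0, 371.1268, 197.6306], [0.0, 0.0, 1.0]], 'D': [0.0245, 0.0, 0.0, 0.0, 0.0], 'R': [[-0.9957, -0.0911, -0.0185], [-0.0311, 0.5142, -0.8571], [0.0876, -0.8528, -0.5148]], 't': [0.5324, 0.0684, 1.195]}
top {'intrinsics': [[400.3916, 0.0, 319.2999], [0.0, 400.3916, 194.2385], [0.0, 0.0, 1.0]], 'D': [-0.0363, 0.0, 0.0, 0.0, 0.0], 'R': [[-0.026, -0.9996, 0.0073], [-0.9959, 0.0253, -0.0869], [0.0867, -0.0095, -0.9962]], 't': [0.1099, 0.5282, 1.1407]}
wrist {'intrinsics': [[303.5959, 0.0, 317.3614], [0.0, 303.5959, 197.884], [0.0, 0.0, 1.0]], 'D': [-0.0217, 0.0, 0.0, 0.0, 0.0], 'R': [[0.2573, 0.9663, -0.0017], [0.9128, -0.2425, 0.3285], [0.317, -0.086, -0.9445]], 't': [-0.5742, -0.0432, 0.3809]}
```

View pics/side0.png

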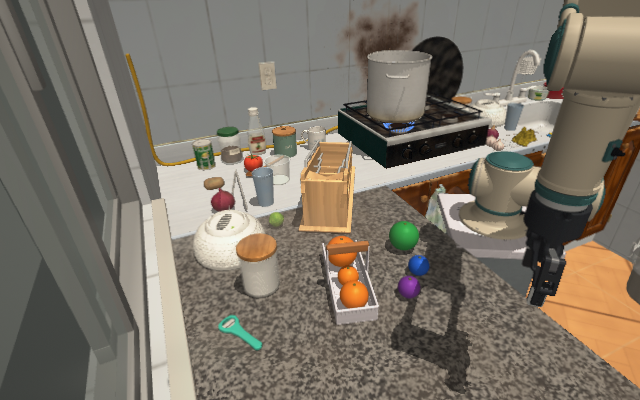

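View pics/top0.png

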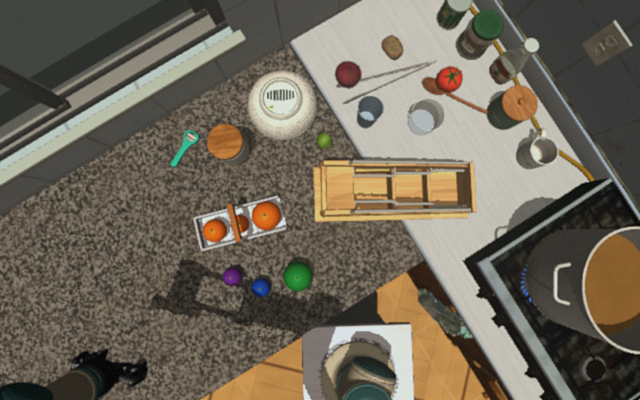

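View pics/wrist0.png

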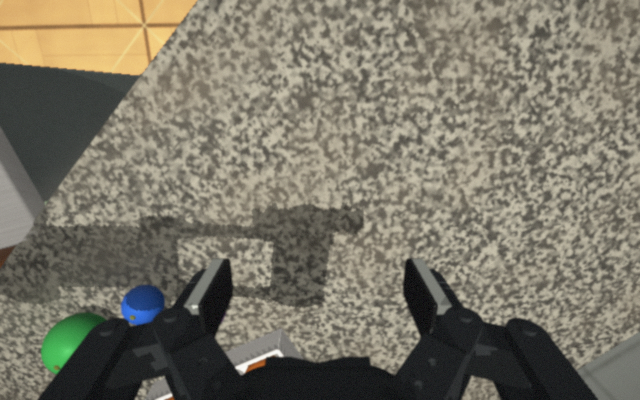

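```bash
python3 - <<'E'
import cv2, numpy as np
t=cv2.imread("pics/top0.png"); s=cv2.imread("pics/side0.png")
cv2.imwrite("pics/c1.png",cv2.resize(t[185:260,180:300],None,fx=6,fy=6,interpolation=cv2.INTER_CUBIC))
cv2.imwrite("pics/c2.png",cv2.resize(t[145:235,305:485],None,fx=4.4,fy=4.4,interpolation=cv2.INTER_CUBIC))
cv2.imwrite("pics/c3.png",cv2.resize(s[130:330,280:440],None,fx=3,fy=3,interpolation=cv2.INTER_CUBIC))
E
```

```text
(no output)
```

View pics/c1.png

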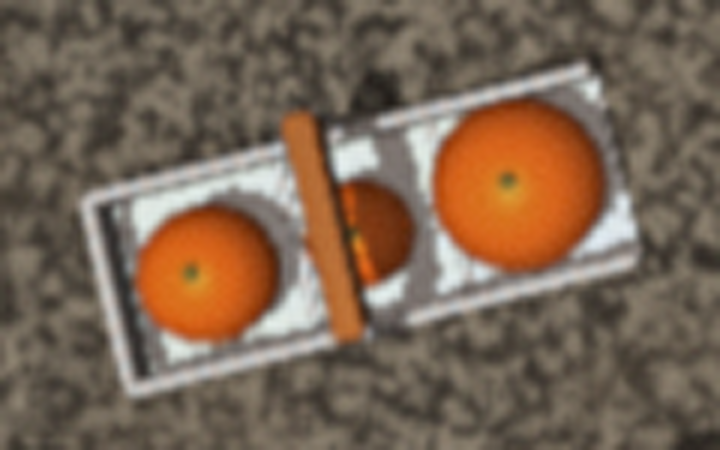

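View pics/c2.png

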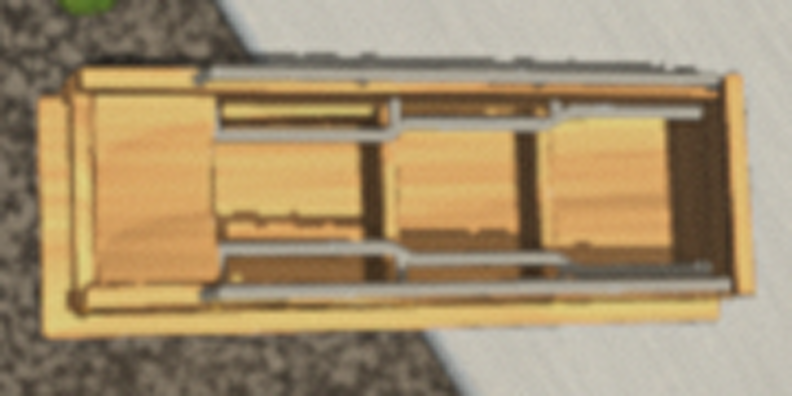

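View pics/c3.png

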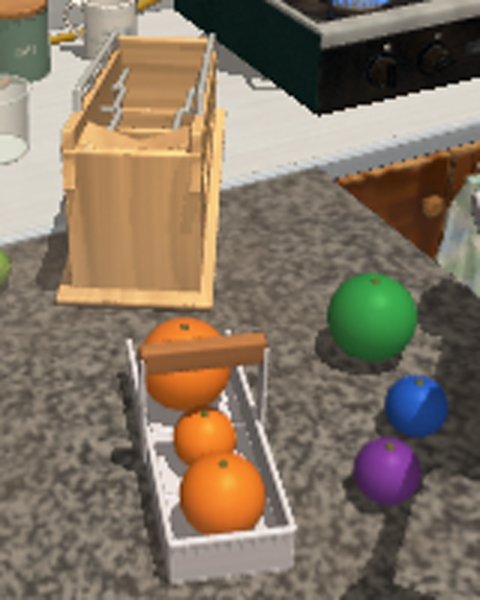

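```bash
cat > h.py <<'E'
import cv2, numpy as np, json
from rig import telemetry, imaging, finder
from scipy.optimize import least_squares
from scipy.spatial.transform import Rotation as R
def P(n): return imaging.camera_params(n)
def proj(p,X):
    X=np.atleast_2d(X).astype(float)
    r,_=cv2.Rodrigues(np.array(p["R"]))
    return cv2.projectPoints(X,r,np.array(p["t"]),np.array(p["intrinsics"]),np.array(p["D"]))[0][:,0]
def unproj(p,uv,z):
    uv=np.atleast_2d(uv).astype(float)
    n=cv2.undistortPoints(uv[:,None],np.array(p["intrinsics"]),np.array(p["D"]))[:,0]
    Rm=np.array(p["R"]);c=-Rm.T@np.array(p["t"])
    d=np.c_[n,np.ones(len(n))]@Rm
    return c+d*((z-c[2])/d[:,2])[:,None]
E
cat > fit.py <<'E'
from h import *
pt,ps=P("top"),P("side")
def fit(obs,x0,name):
    def pts(q,L):
        c,s=np.cos(q[2]),np.sin(q[2]);L=np.atleast_2d(L)
        return np.c_[q[0]+c*L[:,0]-s*L[:,1],q[1]+s*L[:,0]+c*L[:,1],L[:,2]]
    def res(q): return np.concatenate([(proj(p,pts(q,L))-uv).ravel() for p,L,uv in obs])
    r=least_squares(res,x0,loss="soft_l1")
    print(name,r.x, "deg",np.degrees(r.x[2])); print(np.round(res(r.x).reshape(-1,2),1).tolist()); return r.x
c1=lambda u,v:(180+u/6-.4,185+v/6-.4)
c2=lambda u,v:(305+u/4.4-.4,145+v/4.4-.4)
c3=lambda u,v:(280+u/3-.3,130+v/3-.3)
# grader
w=.056+.0
L=[];
zr=lambda x:.161-(x+.195)*np.tan(np.radians(12))
G=[((-.227,-.081,.010),c2(45,338)),((-.227,.081,.010),c2(40,96)),
   ((-.195,.056,.173),c2(92,95)),((-.195,-.056,.173),c2(95,290)),
   ((-.125,.034,zr(-.125)+.004),c2(218,134)),((-.125,-.034,zr(-.125)+.004),c2(222,248)),
   ((-.009,.034,zr(-.009)+.004),c2(390,134)),((-.009,-.034,zr(-.009)+.004),c2(392,248))]
GS=[((-.227,.081,.0),c3(57,300)),((-.227,-.081,.0),c3(213,305)),((-.207,.056,.173),c3(80,153)),((-.207,-.056,.173),c3(193,153))]
ob=[(pt,np.array([g[0] for g in G]),np.array([g[1] for g in G]))]
os=[(ps,np.array([g[0] for g in GS]),np.array([g[1] for g in GS]))]
x0=[.55,-.1,-1.57]
fit(ob,x0,"gtop"); fit(os,x0,"gside"); fit(ob+os,x0,"gboth")
# scoop: x fwd toward -y ; its +y = world +x
S=[((-.124,.048,.045),c1(85,203)),((-.124,-.048,.045),c1(130,393)),((.118,.048,.045),c1(587,68)),((.118,-.048,.045),c1(635,262)),
   ((0,.052,.13),c1(297,113)),((0,-.052,.13),c1(350,340))]
# side: closed rear top corners, bar
SS=[((-.124,.048,.045),c3(165,538)),((-.124,-.048,.045),c3(294,528)),((-.124,.048,.0),c3(172,585)),((-.124,-.048,.0),c3(290,570)),
   ((-.008,.052,.106),c3(142,370)),((-.008,-.052,.106),c3(266,358))]
ob=[(pt,np.array([g[0] for g in S]),np.array([g[1] for g in S]))]
os=[(ps,np.array([g[0] for g in SS]),np.array([g[1] for g in SS]))]
x0=[.4,.2,-1.4]
fit(ob,x0,"stop"); fit(os,x0,"sside"); fit(ob+os,x0,"sboth")
for n,u in (("salt",(225,140)),("tumbler",(370,110)),("cup",(425,115)),("green",(298,277)),("lime",(323,141)),("blue",(261,287)),("pot",(282,97))):
    print(n,unproj(pt,[u],.06).round(3))
E
python3 fit.py
```

```text
gtop [ 0.53332733 -0.11502235 -1.57116388] deg -90.0210590369703
[[-0.2, 0.1], [-0.5, 0.2], [0.0, -0.2], [0.6, -0.5], [-1.7, 0.1], [-1.7, 0.3], [1.9, 0.3], [2.5, -0.2]]
gside [ 0.5306752  -0.12363427 -1.57902298] deg -90.47135253256799
[[0.7, 0.6], [0.5, 1.2], [-0.9, -2.0], [-0.3, -0.8]]
gboth [ 0.53342107 -0.11574686 -1.5682195 ] deg -89.85235877222517
[[0.1, 0.3], [-0.3, 0.3], [0.3, 0.0], [0.9, -0.3], [-1.4, 0.2], [-1.4, 0.4], [2.1, 0.2], [2.8, -0.2], [0.1, 2.3], [0.3, 2.6], [-1.4, -0.7], [-0.6, 0.3]]
stop [ 0.45339929  0.32267321 -1.33862675] deg -76.69766320581303
[[0.0, -0.9], [0.4, 0.4], [-1.1, -0.0], [-0.7, 0.3], [0.2, -0.3], [0.8, 0.3]]
sside [ 0.45404953  0.32281549 -1.35966587] deg -77.90311579439802
[[0.5, 0.5], [-0.1, -0.6], [-1.7, -1.2], [0.2, -0.7], [-0.3, 1.8], [0.8, 1.9]]
sboth [ 0.45425883  0.32276154 -1.34941897] deg -77.3160115386414
[[0.1, -1.7], [0.1, -0.3], [-0.8, 0.0], [-0.8, 0.5], [0.4, -0.7], [0.6, 0.0], [1.0, 0.6], [0.3, -0.9], [-1.2, -1.1], [0.6, -1.0], [-0.3, 1.9], [0.7, 1.7]]
salt [[0.689 0.361 0.06 ]]
tumbler [[ 0.767 -0.055  0.06 ]]
cup [[ 0.749 -0.213  0.06 ]]
green [[0.299 0.162 0.06 ]]
lime [[0.679 0.082 0.06 ]]
blue [[0.275 0.264 0.06 ]]
pot [[0.811 0.197 0.06 ]]
```

Candidates in the top view: three oranges in the scoop at (215,231), (240,224) and (266,214). The look-alikes are purple (232,276), blue (261,288), green (298,277) and a lime (323,141), all ignored. The scoop is the only bailed trough. Its bar runs from (230,204) to (238,241) and its open mouth is at the right, facing the run's head. The close crop confirms this, with the large orange at the mouth, then small, then medium.

Call:
{"api": "arm_command", "payload": {"steps": [[[0, 0, 0.048], [31, -23, 0], 0], [[0, 0, 0.048], [31, -23, 0], 0], [[0, 0, 0.048], [31, -23, 0], 0], [[0, 0, 0.048], [31, -23, 0], 0], [[0, 0, 0.048], [31, -23, 0], 0], [[0, 0, 0.048], [31, -23, 0], 0], [[0, 0, 0.048], [31, -23, 0], 0], [[0, 0, 0.048], [31, -23, 0], 0], [[0, 0, 0.048], [31, -24, 0], 0], [[0, 0, 0.048], [27, -25, 0], 0], [[0, 0, 0], [0, 0, 0], 0], [[0, 0, 0], [0, 0, 0], 0]], "newtons": 110}}

```text
clock: 1.65
position: [0.4531, 0.3229, 0.231]
ee_rot: [-0.001, -0.11, 0.994, 0.0]
contact_force: [-0.6, 0.2, -0.0]
width: 0.0854
```

```bash
cat > snap.py <<'E'
import sys
from h import *
tag=sys.argv[1]
s=telemetry.get_state(); print({k:np.round(s[k],4).tolist() for k in ("clock","qpos","position","ee_rot","contact_force","width")})
open("log.txt","a").write(json.dumps([s["qpos"].tolist(),s["position"].tolist(),s["ee_rot"].tolist()])+"\n")
for n in sys.argv[2:]:
    im=imaging.get_image(n); cv2.imwrite(f"pics/{n}{tag}.png",im)
E
python3 snap.py 1 wrist top
```

```text
{'clock': 1.65, 'qpos': [0.4934, 0.2486, 1.5442, 0.0009, 1.3498, -1.297], 'position': [0.4531, 0.3229, 0.231], 'ee_rot': [-0.0006, -0.1095, 0.994, 0.0002], 'contact_force': [-0.6068, 0.1717, -0.0421], 'width': 0.0854}
```

View pics/wrist1.png

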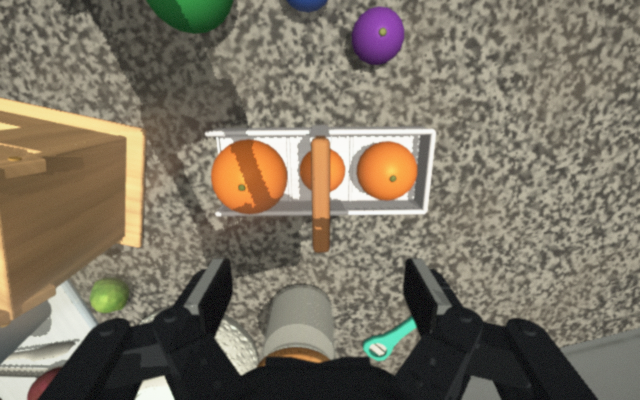

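```bash
python3 - <<'E'
from h import *
p=P("wrist")
def pts(q,L):
    c,s=np.cos(q[2]),np.sin(q[2]);L=np.atleast_2d(L)
    return np.c_[q[0]+c*L[:,0]-s*L[:,1],q[1]+s*L[:,0]+c*L[:,1],L[:,2]]
L=np.array([(-.124,-.048,.045),(-.124,.048,.045),(.124,-.048,.045),(.124,.048,.045),(0,-.052,.13),(0,.052,.13)])
uv=np.array([(434,130),(429,213),(207,134),(217,213),(320,138),(321,232)])
print(proj(p,pts([.454,.323,-1.349],L)).round(1))
r=least_squares(lambda q:(proj(p,pts(q,L))-uv)[[0,1,4,5]].ravel(),[.454,.323,-1.349]); print(r.x,r.fun.reshape(-1,2).round(1))
cv2.imwrite("pics/w1c.png",cv2.resize(cv2.imread("pics/wrist1.png")[110:270,190:450],None,fx=3,fy=3))
E
```

```text
[[433.4 129.6]
 [423.3 213.1]
 [201.  129.9]
 [211.3 213.3]
 [317.1 136.6]
 [317.2 252.6]]
[ 0.44807459  0.32451683 -1.37202444] [[ 3.3 -2.9]
 [-4.  -2. ]
 [ 2.1 -8.3]
 [-2.  15.2]]
```

View pics/w1c.png

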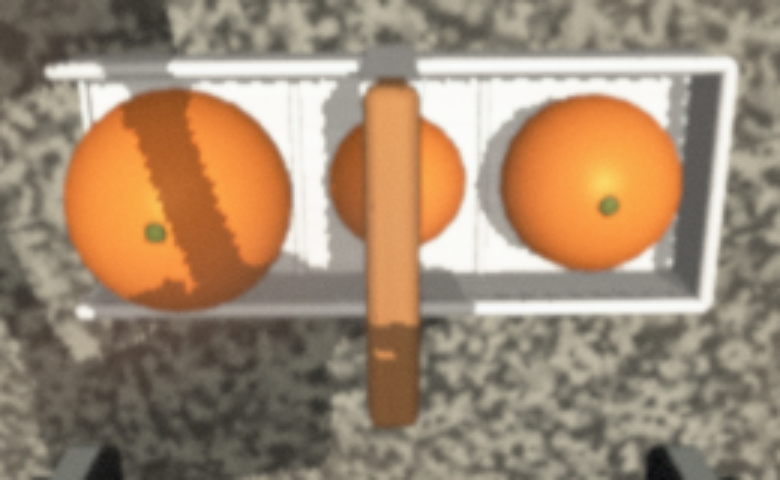

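Call:
{"api": "arm_command", "payload": {"steps": [[[0, 0, 0], [0, 1, -20], 0], [[0, 0, 0], [0, 1, -25], 0], [[0, 0, 0], [0, 0, -25], 0], [[0, 0, 0], [0, 0, -25], 0], [[0, 0, 0], [0, 0, -20], 0], [[0, 0, 0], [0, 0, -12], 0], [[0, 0, 0], [0, 0, -5], 0], [[0, 0, 0], [0, 0, 0], 0], [[0, 0, 0], [0, 0, 0], 0]]}}

```text
clock: 2.88
position: [0.4542, 0.3251, 0.1001]
ee_rot: [0.001, -0.11, 0.994, 0.0]
contact_force: [-0.3, -0.7, 0.6]
width: 0.0854
```

```bash
python3 snap.py 2 wrist side; python3 -c "
import cv2
cv2.imwrite('pics/s2c.png',cv2.resize(cv2.imread('pics/side2.png')[150:350,240:480],None,fx=3,fy=3))"
```

```text
{'clock': 2.875, 'qpos': [0.4965, 0.3551, 1.7385, 0.0001, 1.0463, -1.2946], 'position': [0.4542, 0.3251, 0.1001], 'ee_rot': [0.0007, -0.1099, 0.9939, 0.0004], 'contact_force': [-0.2901, -0.6783, 0.5522], 'width': 0.0854}
```

View pics/wrist2.png

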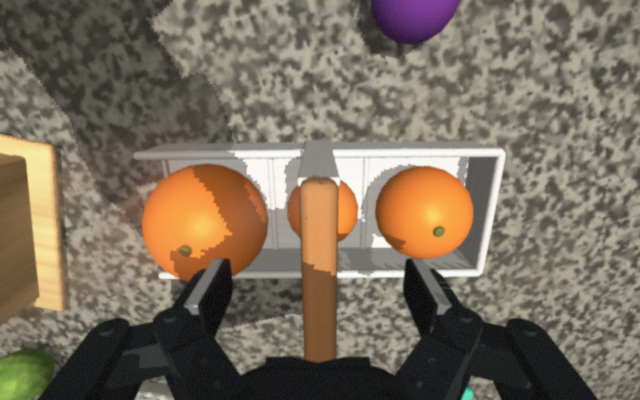

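View pics/s2c.png

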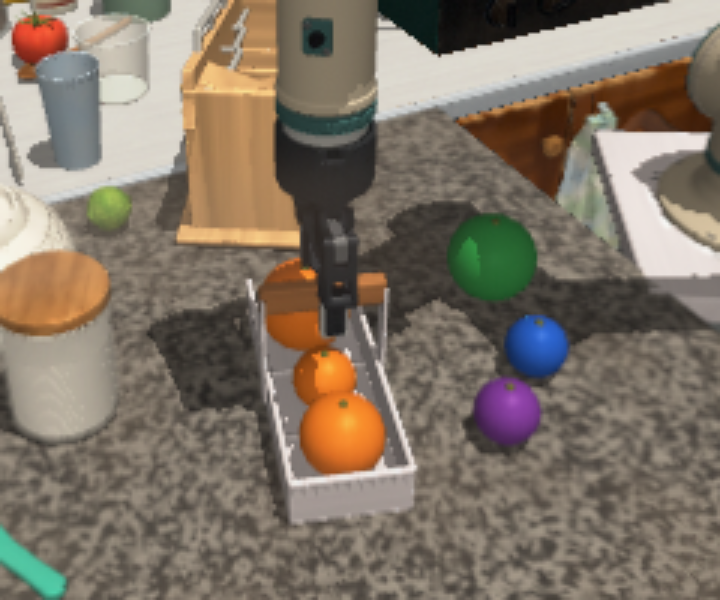

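The fingers straddle the bar, which shows at column 320 in the wrist view against a finger centre of about 318. I'll close now.

Call:
{"api": "arm_command", "payload": {"steps": [[[0, 0, 0], [0, 0, 0], 120], [[0, 0, 0], [0, 0, 0], 160], [[0, 0, 0], [0, 0, 0], 200], [[0, 0, 0], [0, 0, 0], 230], [[0, 0, 0], [0, 0, 0], 255], [[0, 0, 0], [0, 0, 0], 255], [[0, 0, 0], [0, 0, 0], 255], [[0, 0, 0], [0, 0, 0], 255]], "newtons": 110}}

```text
clock: 3.98
position: [0.4538, 0.3251, 0.0996]
ee_rot: [0.0, -0.11, 0.994, 0.0]
contact_force: [-1.0, 3.0, 4.4]
width: 0.0144
```

Call:
{"api": "arm_command", "payload": {"steps": [[[0, 0, 0], [0, 0, 3], 255], [[0, 0, 0], [0, 0, 6], 255], [[0, 0, 0], [0, 0, 9], 255], [[0, 0, 0], [0, 0, 10], 255], [[0, 0, 0], [0, 0, 9], 255], [[0, 0, 0], [0, 0, 6], 255], [[0, 0, 0], [0, 0, 3], 255], [[0, 0, 0], [0, 0, 0], 255], [[0, 0, 0], [0, 0, 0], 255]]}}

```text
clock: 5.1
position: [0.4535, 0.3246, 0.145]
ee_rot: [-0.0, -0.11, 0.994, -0.0]
contact_force: [0.7, -0.1, -8.4]
width: 0.0143
```

```bash
python3 snap.py 3 wrist side; python3 -c "
import cv2
cv2.imwrite('pics/s3c.png',cv2.resize(cv2.imread('pics/side3.png')[150:350,240:480],None,fx=3,fy=3))"
```

```text
{'clock': 5.1, 'qpos': [0.4964, 0.3123, 1.6775, 0.0001, 1.1525, -1.2947], 'position': [0.4535, 0.3246, 0.145], 'ee_rot': [-0.0004, -0.1099, 0.9939, -0.0001], 'contact_force': [0.7192, -0.1304, -8.4229], 'width': 0.0143}
```

View pics/wrist3.png

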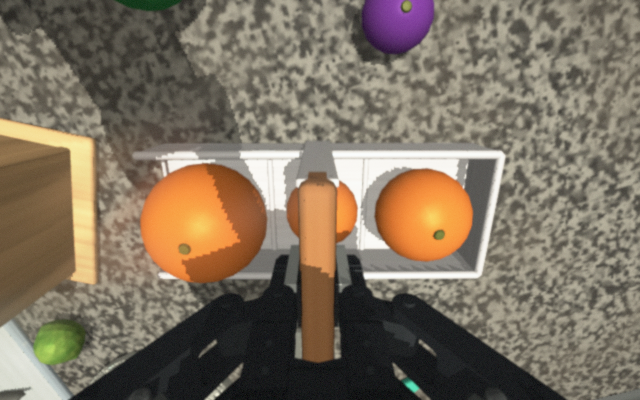

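View pics/s3c.png

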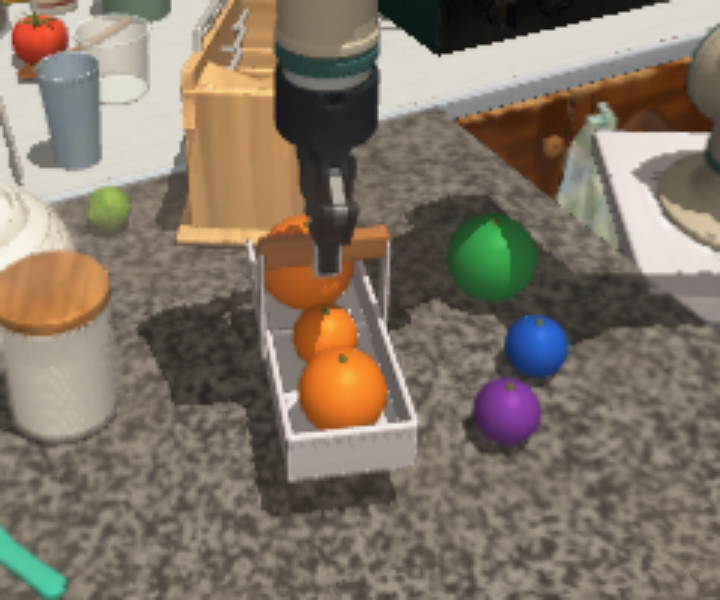

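The scoop is lifted level, the oranges are in place and the wrist view shows no slip. Next I raise it and carry it over to the head.

Call:
{"api": "arm_command", "payload": {"steps": [[[0, 0, 0], [0, 0, 5], 255], [[0, 0, 0], [0, 0, 10], 255], [[0, 0, 0], [0, 0, 15], 255], [[0, 0, 0], [0, 0, 20], 255], [[0, 0, 0], [0, 0, 25], 255], [[0, 0, 0], [0, 0, 25], 255], [[0, 0, 0], [0, 0, 25], 255], [[0, 0, 0], [0, 0, 20], 255], [[0, 0, 0], [0, 0, 15], 255], [[0, 0, 0], [0, 0, 10], 255], [[0, 0, 0], [0, 0, 5], 255], [[0, 0, 0], [0, 0, 0], 255]]}}

```text
clock: 6.7
position: [0.4537, 0.3247, 0.3202]
ee_rot: [-0.0, -0.11, 0.994, -0.0]
contact_force: [-0.3, -0.7, -7.6]
width: 0.0143
```

Call:
{"api": "arm_command", "payload": {"steps": [[[0, 0, -0.008], [3, -5, 0], 255], [[0, 0, -0.016], [5, -9, 0], 255], [[0, 0, -0.022], [7, -12, 0], 255], [[0, 0, -0.026], [9, -15, 0], 255], [[0, 0, -0.028], [10, -17, 0], 255], [[0, 0, -0.028], [10, -17, 0], 255], [[0, 0, -0.026], [10, -17, 0], 255], [[0, 0, -0.022], [9, -15, 0], 255], [[0, 0, -0.022], [7, -12, 0], 255], [[0, 0, -0.016], [5, -9, 0], 255], [[0, 0, -0.008], [4, -5, 0], 255], [[0, 0, 0], [0, 0, 0], 255], [[0, 0, 0], [0, 0, 0], 255]]}}

```text
clock: 8.32
position: [0.5324, 0.1922, 0.3203]
ee_rot: [-0.0, 0.001, 1.0, 0.0]
contact_force: [-0.3, -0.4, -8.7]
width: 0.0142
```

```bash
python3 snap.py 4 wrist side top; python3 -c "
import cv2
cv2.imwrite('pics/s4c.png',cv2.resize(cv2.imread('pics/side4.png')[80:280,220:460],None,fx=3,fy=3))
cv2.imwrite('pics/t4c.png',cv2.resize(cv2.imread('pics/top4.png')[140:260,230:430],None,fx=4,fy=4))"
```

```text
{'clock': 8.325, 'qpos': [0.2231, 0.2267, 1.3564, 0.0007, 1.5588, -1.3464], 'position': [0.5324, 0.1922, 0.3203], 'ee_rot': [-0.0002, 0.0006, 1.0, 0.0003], 'contact_force': [-0.2604, -0.3696, -8.71], 'width': 0.0142}
```

View pics/wrist4.png

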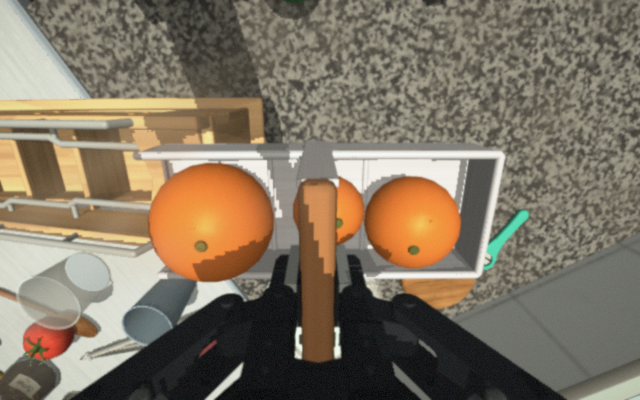

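View pics/s4c.png

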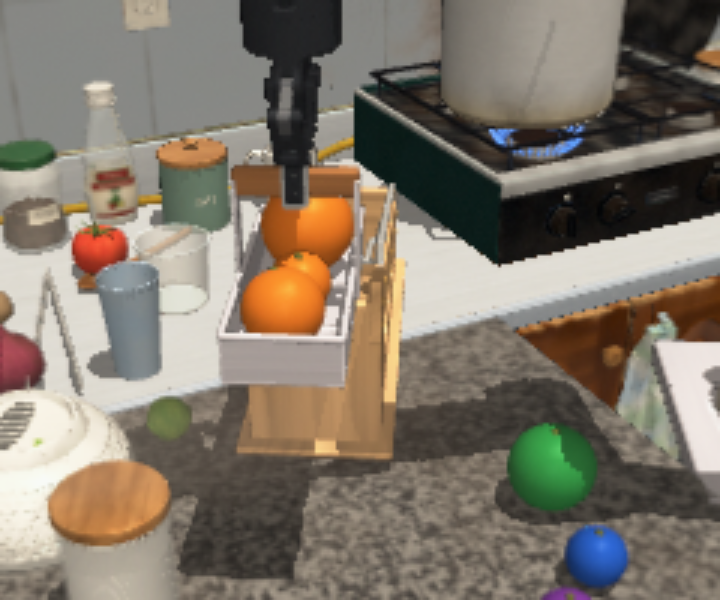

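View pics/t4c.png

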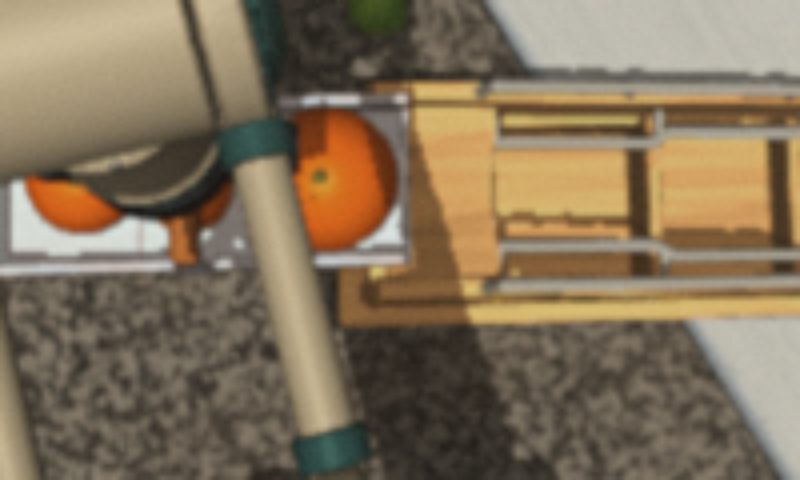

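```bash
python3 - <<'E'
from h import *
p=P("top")
print(unproj(p,[(230+408/4-.4,140+97/4-.4),(230+408/4-.4,140+262/4-.4),(230+282/4-.4,140+100/4-.4),(230+320/4-.4,140+266/4-.4)],.266).round(4))
# feed from wall inner edge, c2 crop
print(unproj(p,[(305+92/4.4-.4,145+95/4.4-.4),(305+95/4.4-.4,145+290/4.4-.4)],.173).round(4))
for x in ((.532,.068,.230),(.532,.068,.221)): print(proj(p,[x]))
# wrist-based: mouth wall ends
w=P("wrist"); print(unproj(w,[(135,155),(503,153),(487,274)],.266).round(4))
im=cv2.imread("pics/top4.png"); cv2.imwrite("pics/t4d.png",cv2.resize(im[150:220,280:360],None,fx=8,fy=8,interpolation=cv2.INTER_CUBIC))
E
```

```text
[[0.5794 0.0683 0.266 ]
 [0.484  0.0711 0.266 ]
 [0.5795 0.1412 0.266 ]
 [0.483  0.1215 0.266 ]]
[[0.589  0.0801 0.173 ]
 [0.4762 0.0814 0.173 ]]
[[331.74535076 185.9140748 ]]
[[331.60278115 186.31544219]]
[[0.4868 0.0718 0.266 ]
 [0.4858 0.3142 0.266 ]
 [0.5782 0.3206 0.266 ]]
```

View pics/t4d.png

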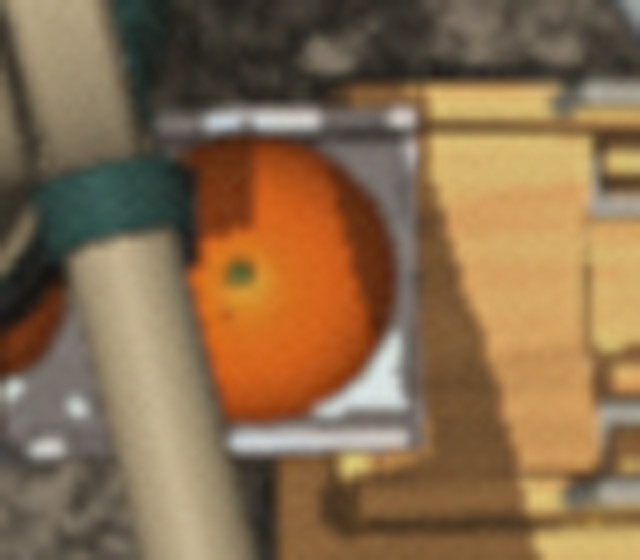

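```bash
python3 - <<'E'
import numpy as np
a=np.concatenate([np.arange(0,.4001,.04),np.arange(.42,.86,.02)])
y=123.5*np.cos(a)-91*np.sin(a); z=123.5*np.sin(a)+91*np.cos(a)
print(186+(y-y[0])[-1],z[-1])
for i in range(1,len(a)): print(round(a[i],3),round(a[i]-a[i-1],3),round(y[i]-y[i-1],1),round(z[i]-z[i-1],1))
E
```

```text
77.1691350740533 152.70254246796017
0.04 0.04 -3.7 4.9
0.08 0.04 -3.9 4.7
0.12 0.04 -4.1 4.6
0.16 0.04 -4.3 4.4
0.2 0.04 -4.5 4.2
0.24 0.04 -4.6 4.0
0.28 0.04 -4.8 3.8
0.32 0.04 -4.9 3.6
0.36 0.04 -5.1 3.4
0.4 0.04 -5.2 3.2
0.42 0.02 -2.7 1.5
0.44 0.02 -2.7 1.5
0.46 0.02 -2.7 1.4
0.48 0.02 -2.7 1.4
0.5 0.02 -2.8 1.3
0.52 0.02 -2.8 1.3
0.54 0.02 -2.8 1.2
0.56 0.02 -2.8 1.2
0.58 0.02 -2.9 1.1
0.6 0.02 -2.9 1.0
0.62 0.02 -2.9 1.0
0.64 0.02 -2.9 0.9
0.66 0.02 -2.9 0.9
0.68 0.02 -3.0 0.8
0.7 0.02 -3.0 0.7
0.72 0.02 -3.0 0.7
0.74 0.02 -3.0 0.6
0.76 0.02 -3.0 0.6
0.78 0.02 -3.0 0.5
0.8 0.02 -3.0 0.4
0.82 0.02 -3.0 0.4
0.84 0.02 -3.1 0.3
```

Call:
{"api": "arm_command", "payload": {"steps": [[[0, 0, 0], [0, -1, -3], 255], [[0, 0, 0], [0, -1, -6], 255], [[0, 0, 0], [0, -1, -7], 255], [[0, 0, 0], [0, -1, -7], 255], [[0, 0, 0], [0, -1, -5], 255], [[0, 0, 0], [1, -1, -3], 255], [[0, 0, 0], [0, 0, 0], 255]]}}

```text
clock: 9.35
position: [0.5338, 0.1856, 0.2891]
ee_rot: [-0.0, 0.001, 1.0, -0.0]
contact_force: [0.1, 0.3, -8.1]
width: 0.0143
```

Call:
{"api": "arm_command", "payload": {"steps": [[[0.04, 0, 0], [0, -3.7, 4.9], 255], [[0.04, 0, 0], [0, -3.9, 4.7], 255], [[0.04, 0, 0], [0, -4.1, 4.6], 255], [[0.04, 0, 0], [0, -4.3, 4.4], 255], [[0.04, 0, 0], [0, -4.5, 4.2], 255], [[0.04, 0, 0], [0, -4.6, 4.0], 255], [[0, 0, 0], [0, 0, 0], 255]]}}

```text
clock: 10.22
position: [0.5341, 0.1596, 0.3166]
ee_rot: [0.001, 0.002, 0.993, 0.119]
contact_force: [0.4, 1.6, -7.4]
width: 0.0143
```

```bash
python3 snap.py 5 side; python3 -c "
import cv2
cv2.imwrite('pics/s5c.png',cv2.resize(cv2.imread('pics/side5.png')[80:280,220:460],None,fx=3,fy=3))"
```

```text
{'clock': 10.225, 'qpos': [0.0072, 0.1873, 1.4417, 0.2396, 1.5111, -1.5744], 'position': [0.5341, 0.1596, 0.3166], 'ee_rot': [0.0006, 0.0017, 0.9929, 0.1193], 'contact_force': [0.3799, 1.594, -7.3955], 'width': 0.0143}
```

View pics/s5c.png

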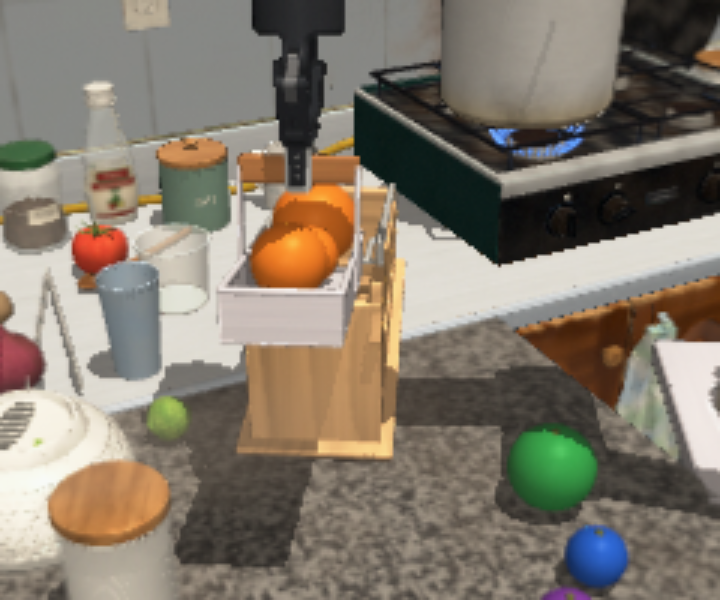

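q4 turns positive, so it has plenty of range, and the lip pivot tracks. I'll continue to about 28°, then go slowly.

Call:
{"api": "arm_command", "payload": {"steps": [[[0.04, 0, 0], [0, -4.8, 3.8], 255], [[0.04, 0, 0], [0, -4.9, 3.6], 255], [[0.04, 0, 0], [0, -5.1, 3.4], 255], [[0.04, 0, 0], [0, -5.2, 3.2], 255], [[0.02, 0, 0], [0, -2.7, 1.5], 255], [[0.02, 0, 0], [0, -2.7, 1.5], 255], [[0, 0, 0], [0, 0, 0], 255], [[0, 0, 0], [0, 0, 0], 255]]}}

```text
clock: 11.28
position: [0.5337, 0.1354, 0.3332]
ee_rot: [-0.0, 0.001, 0.976, 0.218]
contact_force: [0.3, -0.2, -2.4]
width: 0.014
```

```bash
python3 snap.py 6 side top; python3 -c "
import cv2,numpy as np
a=cv2.resize(cv2.imread('pics/side6.png')[90:220,260:400],None,fx=3,fy=3)
b=cv2.resize(cv2.imread('pics/top6.png')[130:260,260:400],None,fx=2.7,fy=3)
cv2.imwrite('pics/m6.png',np.hstack([a,b]))"
```

```text
{'clock': 11.275, 'qpos': [-0.1674, 0.1827, 1.466, 0.4333, 1.571, -1.7538], 'position': [0.5337, 0.1354, 0.3332], 'ee_rot': [-0.0001, 0.0007, 0.9759, 0.2182], 'contact_force': [0.3242, -0.2078, -2.4347], 'width': 0.014}
```

View pics/m6.png

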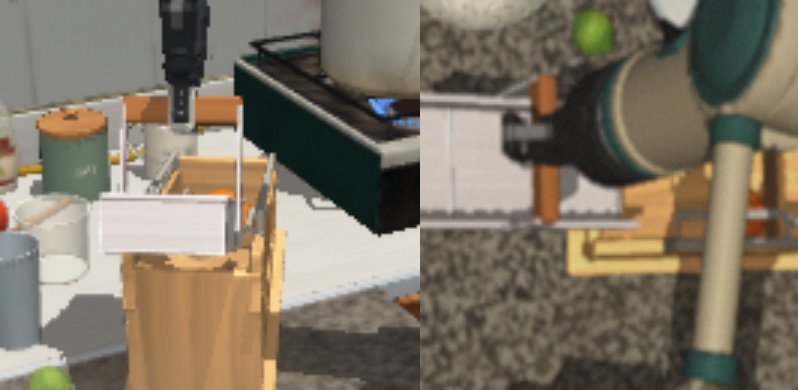

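The tool force fell from 8 N to 2.4 N, so the scoop is already empty at 25°. I'll retreat upward and untilt, then inspect the bins.

Call:
{"api": "arm_command", "payload": {"steps": [[[0, 0, 0], [0, 3, 10], 255], [[-0.03, 0, 0], [0, 8, 15], 255], [[-0.05, 0, 0], [0, 12, 12], 255], [[-0.06, 0, 0], [0, 16, 5], 255], [[-0.06, 0, 0], [0, 18, 0], 255], [[-0.06, 0, 0], [0, 20, 0], 255], [[-0.06, 0, 0], [0, 20, 0], 255], [[-0.06, 0, 0], [-5, 20, 0], 255], [[-0.06, 0, 0], [-10, 20, 0], 255], [[0, 0, 0.02], [-10, 20, 0], 255], [[0, 0, 0.03], [-10, 15, 0], 255], [[0, 0, 0.03], [-10, 12, 0], 255], [[0, 0, 0.03], [-10, 6, 0], 255], [[0, 0, 0.03], [-6, 3, 0], 255], [[0, 0, 0], [0, 0, 0], 255], [[0, 0, 0], [0, 0, 0], 255]]}}

```text
clock: 13.38
position: [0.4731, 0.3278, 0.3752]
ee_rot: [0.0, -0.069, 0.998, -0.0]
contact_force: [0.0, -0.2, -2.6]
width: 0.0138
```

```bash
python3 snap.py 7 side top; python3 -c "
import cv2,numpy as np
cv2.imwrite('pics/t7c.png',cv2.resize(cv2.imread('pics/top7.png')[145:235,305:485],None,fx=4.4,fy=4.4))"
```

```text
{'clock': 13.375, 'qpos': [0.4853, 0.2339, 1.2172, -0.0003, 1.6902, -1.223], 'position': [0.4731, 0.3278, 0.3752], 'ee_rot': [0.0002, -0.0687, 0.9976, -0.0001], 'contact_force': [0.0489, -0.2475, -2.6235], 'width': 0.0138}
```

View pics/t7c.png

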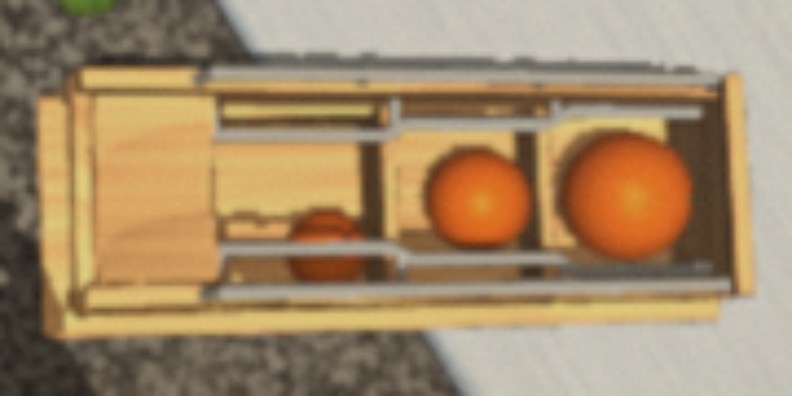

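View pics/side7.png

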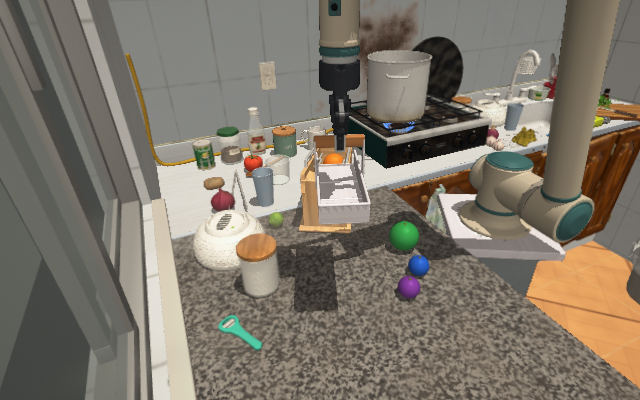

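Sorting worked: small, medium and large show at crop pixels (328,245), (478,198) and (628,195), in the first, second and third bins. Now I return the scoop to its old place.

Call:
{"api": "arm_command", "payload": {"steps": [[[0, 0, 0.01], [-2, 0, -10], 255], [[0, 0, 0.01], [-3, 0, -20], 255], [[0, 0, 0.01], [-3, -1, -30], 255], [[0, 0, 0.01], [-3, -1, -35], 255], [[0, 0, 0.01], [-3, -1, -35], 255], [[0, 0, 0.01], [-3, 0, -35], 255], [[0, 0, 0.01], [-2, 0, -35], 255], [[0, 0, 0.012], [0, 0, -25], 255], [[0, 0, 0], [0, 0, -15], 255], [[0, 0, 0], [0, 0, -10], 255], [[0, 0, 0], [0, 0, -5], 255], [[0, 0, 0], [0, 0, 0], 255], [[0, 0, 0], [0, 0, 0], 255]]}}

```text
clock: 15.1
position: [0.4543, 0.3255, 0.1209]
ee_rot: [0.001, -0.11, 0.994, 0.0]
contact_force: [-0.2, -1.1, -3.2]
width: 0.0147
```

```bash
python3 snap.py 8 side wrist; python3 -c "
import cv2,numpy as np
a=cv2.resize(cv2.imread('pics/side8.png')[200:350,290:440],None,fx=2.67,fy=2.67)
b=cv2.imread('pics/wrist8.png')[:,120:520]
cv2.imwrite('pics/m8.png',np.hstack([a[:400,:400],b]))"
```

```text
{'clock': 15.1, 'qpos': [0.4972, 0.3349, 1.7105, 0.0001, 1.0946, -1.2938], 'position': [0.4543, 0.3255, 0.1209], 'ee_rot': [0.0007, -0.1099, 0.9939, 0.0004], 'contact_force': [-0.1534, -1.0554, -3.2436], 'width': 0.0147}
```

View pics/m8.png

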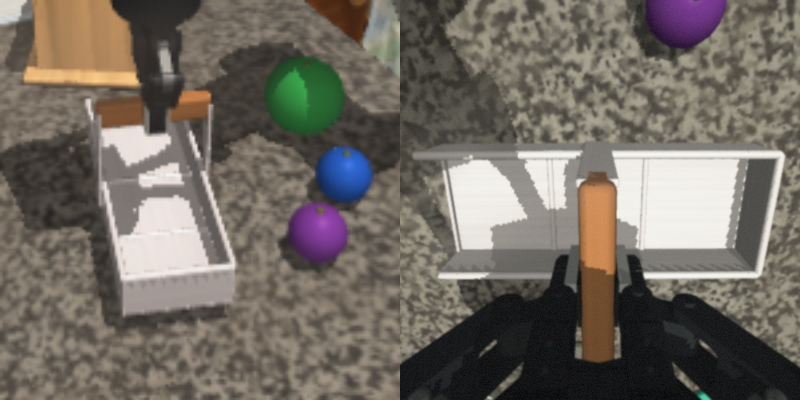

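The scoop is empty and its image in the wrist view is unchanged, so it hasn't slipped. It is about 21 mm up. I'll lower gently to z 0.100.

Call:
{"api": "arm_command", "payload": {"steps": [[[0, 0, 0], [0, 0, -6], 255], [[0, 0, 0], [0, 0, -6], 255], [[0, 0, 0], [0, 0, -4], 255], [[0, 0, 0], [0, 0, -3], 255], [[0, 0, 0], [0, 0, -2], 255], [[0, 0, 0], [0, 0, 0], 255], [[0, 0, 0], [0, 0, 0], 255]]}}

```text
clock: 16.08
position: [0.4536, 0.3252, 0.0997]
ee_rot: [0.0, -0.11, 0.994, 0.0]
contact_force: [-3.5, -1.4, 4.2]
width: 0.0144
```

Call:
{"api": "arm_command", "payload": {"steps": [[[0, 0, 0], [0, 0, 0], 200], [[0, 0, 0], [0, 0, 0], 150], [[0, 0, 0], [0, 0, 0], 100], [[0, 0, 0], [0, 0, 0], 50], [[0, 0, 0], [0, 0, 0], 0], [[0, 0, 0], [0, 0, 0], 0], [[0, 0, 0], [0, 0, 0], 0]], "newtons": 40}}

```text
clock: 16.95
position: [0.4537, 0.3252, 0.0991]
ee_rot: [0.0, -0.11, 0.994, 0.0]
contact_force: [0.5, 0.1, 0.6]
width: 0.0853
```

Call:
{"api": "arm_command", "payload": {"steps": [[[0, 0, 0], [0, 0, 10], 0], [[0, 0, 0], [0, 0, 20], 0], [[0, 0, 0], [0, 0, 30], 0], [[0, 0, 0], [0, 0, 40], 0], [[0, 0, 0], [0, 0, 40], 0], [[0, 0, 0], [-20, 0, 20], 0], [[0, 0, 0], [-40, 0, 0], 0], [[0, 0, 0], [-40, 0, 0], 0], [[0, 0, 0], [0, 0, 0], 0], [[0, 0, 0], [0, 0, 0], 0], [[0, 0, 0], [0, 0, 0], 0], [[0, 0, 0], [0, 0, 0], 0]]}}

```text
clock: 18.45
position: [0.3544, 0.3252, 0.2588]
ee_rot: [-0.0, -0.11, 0.994, -0.0]
contact_force: [-0.3, -1.0, 0.2]
width: 0.0855
```

```bash
python3 snap.py 9 side top
```

```text
{'clock': 18.45, 'qpos': [0.5977, 0.1178, 1.643, 0.0001, 1.3813, -1.1926], 'position': [0.3544, 0.3252, 0.2588], 'ee_rot': [-0.0002, -0.1095, 0.994, -0.0001], 'contact_force': [-0.3388, -1.0153, 0.2108], 'width': 0.0855}
```

View pics/side9.png

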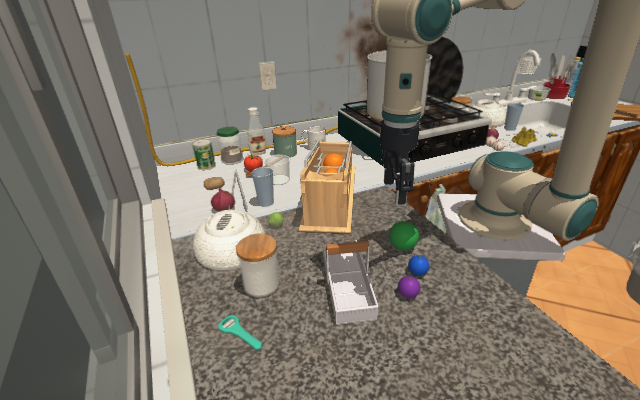

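View pics/top9.png

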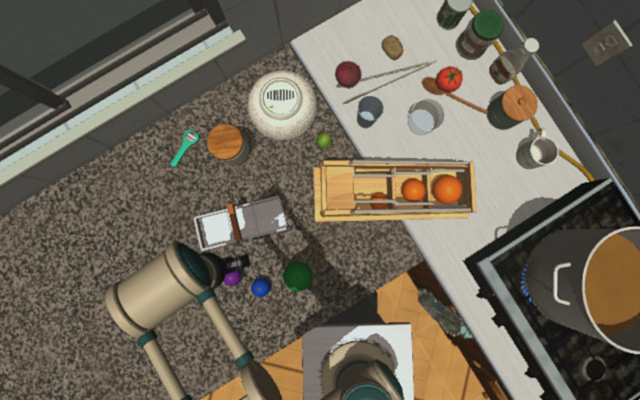

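The scoop stands upright and empty in its old place, and the bystanders are unmoved. One check remains: whether the oranges lie on the bin floors.

```bash
python3 - <<'E'
from h import *
p=P("top")
for n,uv,d in (("s",(328,247),.054),("m",(478,198),.068),("l",(628,195),.084)):
    u=(305+uv[0]/4.4-.4,145+uv[1]/4.4-.4); X=unproj(p,[u],.012+d/2)[0]
    r=d/2*400/(1.14-X[2])  # approx px
    print(n,X.round(3),"run x,y",(-(X[1]+.115)).round(3),(X[0]-.533).round(3),"expected diam in crop",round(2*r*4.4))
a=cv2.imread("pics/top7.png").astype(int)-cv2.imread("pics/top9.png"); print(abs(a[165:215,340:465]).max(), abs(a[90:165,200:245]).max(),abs(a[90:140,350:450]).max())
E
```

```text
s [ 0.506 -0.075  0.039] run x,y -0.04 -0.027 expected diam in crop 86
m [ 0.535 -0.172  0.046] run x,y 0.057 0.002 expected diam in crop 109
l [ 0.534 -0.268  0.054] run x,y 0.153 0.001 expected diam in crop 136
12 11 12
```

```bash
python3 -c "
from rig import manip
print(manip.sign_off())"
```

```text
the job is handed in; nothing more can be done
None
```

The oranges are sorted and the job is handed in at about 18.5 s of the 51 s allowed; no verdict was reported. I carried the scoop by its bar to the head of the run and tipped it over the feed chute. I then stood it empty on its old spot, about 0.1 m clear of the run.

- **Tipping:** the oranges all rolled out by about 25°, earlier than the 30 to 36° the description gives, so I did not tip further. The force on the tool fell from about 8 N to 2.4 N, which matched an empty scoop.
- **Bins:** in the last top view the small, medium and large oranges are in the first, second and third bins. Their estimated centres are -40, +57 and +153 mm along the run. Each looks slightly smaller than I calculated, which fits oranges lying on the bin floors. Their picture did not change between views taken 5 s apart.
- **Scoop and bystanders:** the scoop looks upright and in its old place in both views. The tumbler, cup and jar show no change between those same two views and look unmoved from the start. No check failed.

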